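Sweep the sawn offcuts into the scrap pan

ROBOT

A 6-joint arm with a two-finger parallel gripper is mounted at the origin on a cart in front of the work surface, level with it; the furniture and walls round the work are solid. World frame = base frame: x ahead of the robot, y to its left, z up, the work surface at z = 0. Lengths are in m, angles in rad, forces in N, time in s.
With the tool pointing down it reaches from about 0.375 to 0.975 m from the base axis. Payload 3.8 kg.
Tool frame: the origin (TCP) lies at the very end of the fingers, on their centre line; the grasp point (between the pads) lies 19 mm behind it; z points along the fingers, y is the line along which they close (so a half turn about z gives the same grasp; the last joint's range is limited). The gripper opens to 85 mm and grips with 20 to 120 N. Pads are 22 mm wide; open, the fingers measure 114 mm over their backs; the gripper's body (76 mm by 85 mm) begins 54 mm behind the grasp point. The pads swing forward as they close: fully open they stand 13 mm farther back than shut.
Start: joints at [-1.36, 0.264, 1.604, -0, 1.274, -0.037], TCP at [0.166, -0.654, 0.203] pointing down, gripper open.
Joint ranges: [-2.63, 2.63], [-0.94, 2.18], [0.31, 2.57], [-1.31, 4.45], [0, 2.66], [-2.55, 2.55]. Speed limits (rad/s): [2.57, 2.57, 3.14, 3.14, 3.14, 3.14].

INTERFACE

Orientations are given as a rotation vector (axis times angle).
In Python, from workcell import read_state, read_camera, calibration, finish_job gives the robot as it stands.
- The arm moves only by the tool step_arm, never from a script. Its argument "commands" is a list of rows, each an object of numbers: "fingers": the gripper's target within -1 to 1 (shut at 1, half-way at 0, fully open at -1); "dx", "dy", "dz": the shift along the tool's x, y, z in m; "roll": the turn about the tool's z in degrees. In form: [{"fingers": .., "dx": .., "dy": .., "dz": .., "roll": ..}, ...]. A call has 1 to 8 rows; each row is the pose to reach, as a shift and turn from the pose commanded when the call began, along the tool's axes at that moment; what a row does not reach only later rows make up. A row lasts 1/8 s, in which the tool goes at most 62.5 mm and 10.7 degrees, less where a joint would pass 70% of its speed; a pose out of reach is approached as far as the arm can. A call with a gripper value outside its range is refused whole. The fingers move at their own pace and stop on an object; "squeeze" is the grip in N (left out, the last holds). Time passes only in rows, so rows that repeat a pose let the fingers close. It gives the time, the measured TCP pose, the force, the opening and the grip force at its end, in the units of the state.
- read_state(): the state, without advancing time (a new reading comes with each control period).
- read_camera(name): name is "scene" or "top" or "wrist"; returns (picture, depth): 420x560x3 uint8, blue, green, red; 420x560 float32, m along the optical axis (not along the pixel's ray), 0 where there is no reading.
- calibration(name): a dict with "intrinsics" (3x3 intrinsics, pixels), "world_to_cam" (4x4, takes a point from world to camera coordinates). Camera axes: x right, y up, looking along -z (the intrinsics and any distortion apply to the point x, -y, -z); pixel columns grow to the right and rows downward; lengths in m; the calibration is good to about 2 mm. A picture is of the moment at which its call begins: read the wrist's pose just before it. calibration takes no time and is no camera call; for the wrist camera it gives the pose at the moment of the call.
- finish_job(): hands the job in; it is judged then, once.
The state is a dict: "time": time; "q": joint angles; "joint_vel": joint speeds; "joint_torque": joint torques, N m; "tool_pos": TCP position; "tcp_rot": TCP orientation; "wrist_force": force on the tool from outside, world axes, zero at the start; "torque": the same for the moment, N m; "width": opening from 0.0 (shut) to 1.0 (fully open); "grip_force": force on a finger pad.
Only numpy, scipy, OpenCV 4.12 (cv2) and the standard library are available. Lean on these libraries where they do the work, as an engineer would, in place of code of your own. Each camera call takes 0.05 s, during which the arm holds its last target. There are 200 camera calls.

TASK

Clear the bench after sawing: with your fingers, gently sweep the three bar offcuts along the bench top and over the sloping lip into the blue scrap pan, until each lies wholly on the pan's floor, past the lip. Only push them; do not grip, lift or press hard on them, and leave the pipe couplings standing where they are.

Things in the scene. Friction and masses are not known exactly. Their poses are not given: they have to be found in the camera images.
- scrap_pan: blue sheet-metal scrap pan screwed to the bench, 186 wide (x) by 153 long (y), with a handle reaching 80 behind it. Origin on the bench under its middle. Open mouth towards its +y; at x = +-91 side walls (their front ends at y = +65) and at y = -87 a back wall, 3 thick and 37 high. Flat floor 2 thick from y = -85 to y = +65; in front of it a flat ramp, the lip, falls from there to the bench at y = +96
- pan_lip (a point): middle of the line where the pan's sloping lip meets its flat floor (pan frame: x 0, y +65, z 2 mm); its y axis points out of the mouth
- offcut_0: grey sawn bar offcut, 62 long (y axis), 13 wide and 13 high, 40 to 95 g, lying loose on the bench. Origin at the centre of its underside
- offcut_0_a (a point): centre of the +y end of offcut_0
- offcut_0_b (a point): centre of the -y end of offcut_0
- offcut_1: dark brown sawn bar offcut, 45 long (y axis), 13 wide and 13 high, 40 to 95 g, lying loose on the bench. Origin at the centre of its underside
- offcut_1_a (a point): centre of the +y end of offcut_1
- offcut_1_b (a point): centre of the -y end of offcut_1
- offcut_2: dark brown sawn bar offcut, 50 long (y axis), 13 wide and 13 high, 40 to 95 g, lying loose on the bench. Origin at the centre of its underside
- offcut_2_a (a point): centre of the +y end of offcut_2
- offcut_2_b (a point): centre of the -y end of offcut_2
- pipe_coupling_0: dark brown pipe coupling with bright rim (open tube), 52 across, 56 high, loose, standing on end on the bench. Origin at the centre of its underside. A bystander
- pipe_coupling_1: dark brown pipe coupling with bright rim (open tube), 58 across, 62 high, loose, standing on end on the bench. Origin at the centre of its underside. A bystander
- pipe_coupling_2: dark brown pipe coupling with bright rim (open tube), 47 across, 50 high, loose, standing on end on the bench. Origin at the centre of its underside. A bystander

How it is judged:
At the end, for the whole second after the job is handed in: Both ends of all three offcuts are inside the scrap pan's walls, past the top of the lip (to 2 mm) and less than 30 mm above the bench, the offcuts are at rest, and each pipe coupling stands upright (within 0.15 rad) within 15 mm of where it started (y of each of offcut_0_a, offcut_0_b, offcut_1_a, offcut_1_b, offcut_2_a, offcut_2_b in the frame of pan_lip below 0.002 m and y of each of offcut_0_a, offcut_0_b, offcut_1_a, offcut_1_b, offcut_2_a, offcut_2_b in the frame of scrap_pan above -0.088 m and x of offcut_0_a in the frame of scrap_pan between -0.093 and 0.093 m and height (world z) of each of offcut_0_a, offcut_0_b, offcut_1_a, offcut_1_b, offcut_2_a, offcut_2_b below 0.03 m and x of offcut_0_b in the frame of scrap_pan between -0.093 and 0.093 m and linear speed of each of offcut_0, offcut_1, offcut_2 below 0.01 m/s and x of offcut_1_a in the frame of scrap_pan between -0.093 and 0.093 m and x of offcut_1_b in the frame of scrap_pan between -0.093 and 0.093 m and x of offcut_2_a in the frame of scrap_pan between -0.093 and 0.093 m and x of offcut_2_b in the frame of scrap_pan between -0.093 and 0.093 m and distance of each of pipe_coupling_0, pipe_coupling_1, pipe_coupling_2 from where it was at the start of the episode below 0.015 m and angle between each of pipe_coupling_0, pipe_coupling_1, pipe_coupling_2's own z axis and vertical below 0.15 rad); the robot touches nothing.
It fails at once if an offcut is lifted: an end of it more than 45 mm, or its underside centre more than 25 mm, above the bench (height (world z) of any of offcut_0_a, offcut_0_b, offcut_1_a, offcut_1_b, offcut_2_a, offcut_2_b above 0.045 m or height (world z) of any of offcut_0, offcut_1, offcut_2 above 0.025 m).
It fails at once if an offcut is gripped or pressed hard: more than 25 N between the fingers and it (contact force between the fingers and offcut_0 above 25 N or contact force between the fingers and offcut_1 above 25 N or contact force between the fingers and offcut_2 above 25 N).
It fails at once if a pipe coupling is shifted by more than 15 mm or tipped (distance of any of pipe_coupling_0, pipe_coupling_1, pipe_coupling_2 from where it was at the start of the episode above 0.015 m or angle between any of pipe_coupling_0, pipe_coupling_1, pipe_coupling_2's own z axis and vertical above 0.15 rad).
It also fails if it takes over 64 s, if anything falls off the work surface, if the arm or the gripper's body presses on something with over 40 N, if the wrist force passes 120 N, or if a joint passes its speed limit or range.

## Working session

There is one attempt and no reset: what is moved stays moved. The work goes in short steps, Python scripts to look and compute and a tool call to move; the robot and the scene stay as the last step left them, time stands still between calls to the robot, and variables do not carry over. Pictures are saved under pics/ and viewed, at most 10 in all, crops included, and the job is handed in when it is done.

Besides the shell and the picture viewer there is one more tool, called after "Request:" by a JSON object that holds its "op" and its "data". step_arm: Moves the arm, as the interface text tells. Its arguments: {"type":"object","properties":{"commands":{"type":"array","items":{"type":"object","properties":{"fingers":{"type":"number"},"dx":{"type":"number"},"dy":{"type":"number"},"dz":{"type":"number"},"roll":{"type":"number"}}}},"squeeze":{"type":"number"}},"required":["commands"]}

```bash
mkdir -p pics; ls
python3 - <<'E'
from workcell import *
import cv2
s=read_state();print(s['time'],s['tool_pos'],s['tcp_rot'])
for n in('top','scene'):
    p,d=read_camera(n);cv2.imwrite(f'pics/{n}0.png',p);import numpy as np;np.save(f'{n}d.npy',d)
    c=calibration(n);print({k:np.round(v,4).tolist() if not isinstance(v,str) else v for k,v in c.items()}, (d==0).mean())
E
```

```text
pics
0.0 [ 0.16538575 -0.65357686  0.2016306 ] [-3.11522154e+00 -3.87975139e-01  3.30209531e-04]
{'intrinsics': [[513.7383, 0.0, 273.8743], [0.0, 513.7383, 208.7289], [0.0, 0.0, 1.0]], 'world_to_cam': [[0.1016, -0.9948, -0.003, -0.0049], [0.9736, 0.0988, 0.2059, -0.5468], [-0.2045, -0.0239, 0.9786, -1.0113], [0.0, 0.0, 0.0, 1.0]]} 0.003945578231292517
{'intrinsics': [[470.2791, 0.0, 289.0534], [0.0, 470.2791, 212.017], [0.0, 0.0, 1.0]], 'world_to_cam': [[-0.8262, -0.5633, 0.0083, 0.4924], [0.2804, -0.3983, 0.8733, -0.1937], [-0.4887, 0.7239, 0.487, -0.8434], [0.0, 0.0, 0.0, 1.0]]} 0.004124149659863945
```

View pics/top0.png

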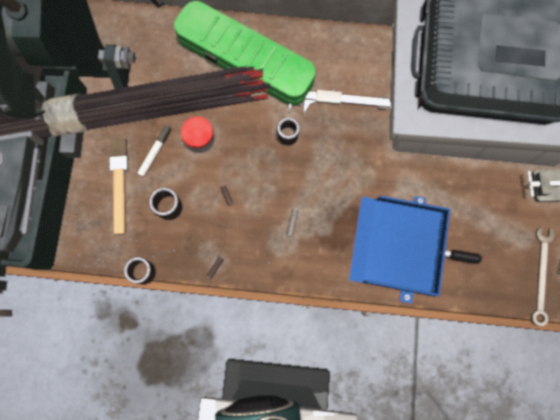

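View pics/scene0.png

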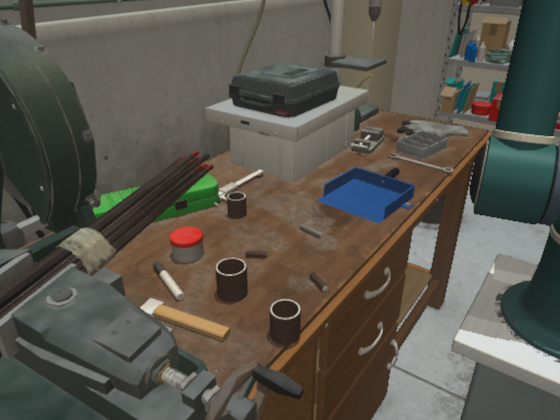

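The top view shows the pan at about (403,247) with its mouth facing left (world +y). The offcuts are at (226,195), (292,222) and (215,267). The couplings at (288,128), (163,203) and (137,270) all lie off the sweep lanes.

```bash
cat > h.py <<'E'
from workcell import *
import cv2, numpy as np
def ray(cal,uv,z):
    K=cal['intrinsics'];T=np.array(cal['world_to_cam']);R=T[:3,:3];o=-R.T@T[:3,3]
    uv=np.atleast_2d(uv).astype(float)
    d=np.c_[uv,np.ones(len(uv))]@np.linalg.inv(K).T*[1,-1,-1]@R
    return o+d*((z-o[2])/d[:,2])[:,None]
def cloud(cal,d):
    K=np.array(cal['intrinsics']);T=np.array(cal['world_to_cam']);v,u=np.mgrid[:d.shape[0],:d.shape[1]]
    P=np.stack([(u-K[0,2])/K[0,0]*d,-(v-K[1,2])/K[1,1]*d,-d],-1)-T[:3,3]
    return P@T[:3,:3]
def offcuts(img,d,cal,boxes,zlo=.006,zhi=.02):
    P=cloud(cal,d);out=[]
    for (u0,v0,u1,v1) in boxes:
        m=((P[...,2]>zlo)&(P[...,2]<zhi)&(d>0)).astype(np.uint8);k=np.zeros_like(m);k[v0:v1,u0:u1]=1;m*=k
        c=max(cv2.findContours(m,0,1)[0],key=cv2.contourArea,default=None)
        if c is None: out.append(None);continue
        q=ray(cal,c[:,0],.011)[:,:2]
        (cx,cy),wh,a=cv2.minAreaRect((q*1000).astype(np.float32))
        a=a if wh[0]>wh[1] else a+90
        out.append((round(cx),round(cy),np.round(sorted(wh)),round((a+90)%180-90)))
    return out
E
python3 - <<'E'
from h import *
c=calibration('top');im=cv2.imread('pics/top0.png');d=np.load('topd.npy')
P=cloud(c,d)
print('bench z',[P[v,u,2].round(4) for u,v in((260,160),(250,230),(320,250),(190,230))])
for o in offcuts(im,d,c,[(275,200,310,245),(190,245,240,290),(210,175,245,215)]):print(o)
hsv=cv2.cvtColor(im,cv2.COLOR_BGR2HSV);m=cv2.inRange(hsv,(105,120,60),(125,255,255))
ct=max(cv2.findContours(m,0,1)[0],key=cv2.contourArea)
ap=cv2.approxPolyDP(ct,4,True)[:,0];print(ap.tolist());print((ray(c,ap,0)*1000).round()[:,:2].tolist());print((ray(c,ap,.037)*1000).round()[:,:2].tolist())
for u,v,z in((288,128,.05),(163,203,.06),(137,270,.056)):print((ray(c,(u,v),z)*1000).round()[0])
z=P[...,2];pm=m>0
print('pan z cols row 247',[(u,int(1000*z[247,u]),int(1000*P[247,u,1])) for u in range(346,456,6)])
print('col 400',[(v,int(1000*z[v,410]),int(1000*P[v,410,0])) for v in range(194,304,6)])
cv2.imwrite('pics/crop.png',cv2.resize(im[150:310,180:480],None,fx=2.6,fy=2.6,interpolation=cv2.INTER_CUBIC))
E
```

```text
bench z [np.float64(0.0012), np.float64(-0.0003), np.float64(-0.0009), np.float64(-0.0011)]
(530, 10, array([13., 63.]), -7)
(416, 165, array([13., 50.]), -27)
(575, 159, array([13., 47.]), 31)
[[362, 198], [350, 278], [400, 288], [405, 301], [411, 300], [413, 291], [438, 294], [448, 209], [418, 204], [416, 197], [413, 202]]
[[600.0, -139.0], [423.0, -125.0], [412.0, -232.0], [386.0, -244.0], [390.0, -256.0], [409.0, -260.0], [408.0, -312.0], [594.0, -328.0], [599.0, -262.0], [614.0, -257.0], [602.0, -251.0]]
[[591.0, -133.0], [419.0, -120.0], [409.0, -223.0], [384.0, -235.0], [388.0, -247.0], [406.0, -250.0], [405.0, -301.0], [585.0, -316.0], [590.0, -252.0], [605.0, -247.0], [593.0, -241.0]]
[727.  38.  50.]
[533. 281.  60.]
[390. 314.  56.]
pan z cols row 247 [(346, 2, -111), (352, -2, -124), (358, 3, -136), (364, 4, -149), (370, 1, -162), (376, 1, -175), (382, 7, -187), (388, 3, -200), (394, 2, -214), (400, -3, -228), (406, 4, -239), (412, 1, -252), (418, 2, -265), (424, 1, -278), (430, 4, -290), (436, 5, -302), (442, 27, -309), (448, 0, -330), (454, 0, -343)]
col 400 [(194, 3, 618), (200, 1, 605), (206, 2, 592), (212, 0, 578), (218, 3, 565), (224, 3, 551), (230, 1, 538), (236, 3, 525), (242, 0, 512), (248, 1, 499), (254, 3, 486), (260, 1, 473), (266, 7, 460), (272, 0, 448), (278, 1, 435), (284, 3, 422), (290, 35, 407), (296, 3, 397), (302, 3, 385)]
```

View pics/crop.png

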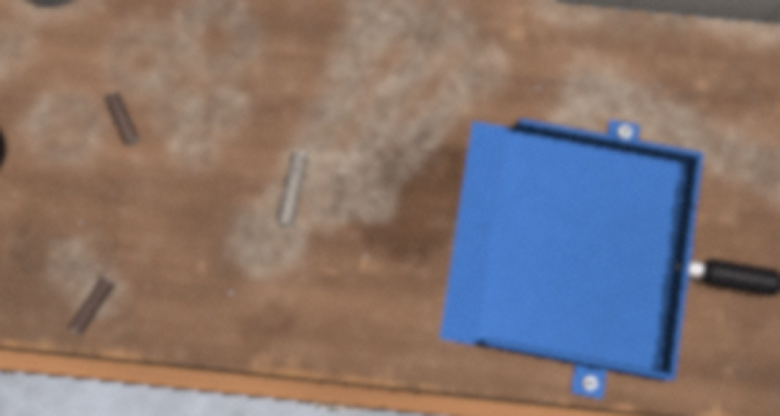

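The three offcuts measure (530,10), (416,165) and (575,159) mm. The pan mouth is at about y=-129 and the top of the lip at about y=-162. I'll push each one in -y with the front of nearly shut fingers.

Request:
{"op": "step_arm", "data": {"commands": [{"fingers":0.6,"dx":0.066,"dy":-0.073,"dz":0.0,"roll":-9},{"fingers":0.6,"dx":0.131,"dy":-0.147,"dz":0.0,"roll":-18},{"fingers":0.6,"dx":0.197,"dy":-0.22,"dz":0.01,"roll":-27},{"fingers":0.6,"dx":0.262,"dy":-0.294,"dz":0.02,"roll":-36},{"fingers":0.6,"dx":0.328,"dy":-0.367,"dz":0.03,"roll":-45},{"fingers":0.6,"dx":0.394,"dy":-0.441,"dz":0.04,"roll":-54},{"fingers":0.6,"dx":0.459,"dy":-0.514,"dz":0.06,"roll":-64},{"fingers":0.6,"dx":0.525,"dy":-0.588,"dz":0.08,"roll":-73}]}}

```text
time: 1.1
tool_pos: [0.3966, -0.2111, 0.1658]
tcp_rot: [2.269, 2.172, 0.0]
wrist_force: [1.5, -0.3, 0.2]
width: 0.204
grip_force: 0.0
```

```bash
cat > go.py <<'E'
import sys
from h import *
s=read_state();r=s['tcp_rot'];p=s['tool_pos']*1000
al=2*np.degrees(np.arctan2(r[1],r[0]));a=np.radians(al)
print('t',round(s['time'],2),'p',p.round(1),'front',round((al-90+90)%180-90,1),'w',round(float(s['width']),2),'F',s['wrist_force'].round(1))
P=p.copy()
for arg in sys.argv[1:]:
    x,y,z,th=map(float,arg.split(','));d=np.array([x,y,z])-p
    roll=(al-90-th+90)%180-90
    print(arg,'->',[round(v) for v in (d[0]*np.cos(a)+d[1]*np.sin(a),d[0]*np.sin(a)-d[1]*np.cos(a),-d[2])],'roll',round(roll,1))
E
python3 go.py 530,45,100,-3 530,45,5,-3
```

```text
t 1.1 p [ 396.6 -211.1  165.8] front -2.5 w 0.2 F [ 1.5 -0.3  0.2]
530,45,100,-3 -> [262, 122, 66] roll 0.5
530,45,5,-3 -> [262, 122, 161] roll 0.5
```

Request:
{"op": "step_arm", "data": {"commands": [{"fingers":0.6,"dx":0.055,"dy":0.025,"dz":0.01,"roll":0.5},{"fingers":0.6,"dx":0.11,"dy":0.05,"dz":0.02,"roll":0.5},{"fingers":0.6,"dx":0.165,"dy":0.075,"dz":0.04,"roll":0.5},{"fingers":0.6,"dx":0.22,"dy":0.1,"dz":0.05,"roll":0.5},{"fingers":0.6,"dx":0.267,"dy":0.122,"dz":0.066,"roll":0.5},{"fingers":0.6,"dx":0.267,"dy":0.122,"dz":0.105,"roll":0.5},{"fingers":0.6,"dx":0.267,"dy":0.122,"dz":0.135,"roll":0.5},{"fingers":0.6,"dx":0.267,"dy":0.122,"dz":0.145,"roll":0.5}]}}

```text
time: 2.1
tool_pos: [0.5285, 0.048, 0.0184]
tcp_rot: [-2.281, -2.155, 0.006]
wrist_force: [0.0, 0.4, -0.4]
width: 0.199
grip_force: 0.0
```

```bash
python3 go.py 530,48,5,-3 513,-255,5,-3
```

```text
t 2.1 p [528.5  48.   18.4] front -3.3 w 0.2 F [ 0.   0.4 -0.4]
530,48,5,-3 -> [0, 2, 13] roll -0.3
513,-255,5,-3 -> [-303, 2, 13] roll -0.3
```

Request:
{"op": "step_arm", "data": {"commands": [{"fingers":0.6,"dx":0.0,"dy":0.002,"dz":0.013},{"fingers":0.6,"dx":-0.005,"dy":0.002,"dz":0.014},{"fingers":0.6,"dx":-0.012,"dy":0.002,"dz":0.014},{"fingers":0.6,"dx":-0.019,"dy":0.002,"dz":0.014},{"fingers":0.6,"dx":-0.027,"dy":0.002,"dz":0.014},{"fingers":0.6,"dx":-0.037,"dy":0.002,"dz":0.014},{"fingers":0.6,"dx":-0.049,"dy":0.002,"dz":0.014},{"fingers":0.6,"dx":-0.061,"dy":0.002,"dz":0.014}]}}

```text
invalid input
```

```bash
python3 - <<'E'
from h import *
p,d=read_camera('wrist');q,_=read_camera('top')
a=cv2.resize(p,None,fx=.8,fy=.8)
b=cv2.resize(q[180:300,220:380],(448,336),interpolation=cv2.INTER_CUBIC)
cv2.imwrite('pics/c1.png',np.vstack([np.hstack([a[:300],a[:300]*0])[:,:448],b[:290]]))
E
python3 go.py 513,-255,5,-3
```

```text
t 2.2 p [529.7  47.6  19.8] front -3.3 w 0.2 F [-1.   0.7  0.4]
513,-255,5,-3 -> [-303, 1, 15] roll -0.3
```

View pics/c1.png

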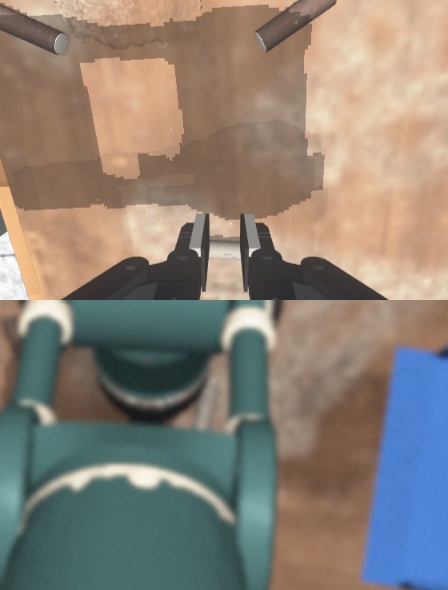

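The call was refused, probably because `roll` was missing. In the wrist view the grey bar sits just beyond the fingers at (225,250), and the two brown bars are at the top, at (30,30) and (295,25).

Request:
{"op": "step_arm", "data": {"commands": [{"fingers":0.6,"dx":0.0,"dy":0.001,"dz":0.013,"roll":0},{"fingers":0.6,"dx":-0.005,"dy":0.001,"dz":0.014,"roll":0},{"fingers":0.6,"dx":-0.012,"dy":0.001,"dz":0.014,"roll":0},{"fingers":0.6,"dx":-0.019,"dy":0.001,"dz":0.014,"roll":0},{"fingers":0.6,"dx":-0.027,"dy":0.001,"dz":0.014,"roll":0},{"fingers":0.6,"dx":-0.037,"dy":0.001,"dz":0.014,"roll":0},{"fingers":0.6,"dx":-0.049,"dy":0.001,"dz":0.014,"roll":0},{"fingers":0.6,"dx":-0.061,"dy":0.001,"dz":0.014,"roll":0}]}}

```text
time: 3.2
tool_pos: [0.5283, -0.0141, 0.007]
tcp_rot: [-2.285, -2.156, 0.0]
wrist_force: [0.5, 0.7, -0.0]
width: 0.196
grip_force: 0.0
```

```bash
python3 go.py 513,-255,5,-3
```

```text
t 3.2 p [528.3 -14.1   7. ] front -3.3 w 0.2 F [ 0.5  0.7 -0. ]
513,-255,5,-3 -> [-241, -1, 2] roll -0.3
```

Request:
{"op": "step_arm", "data": {"commands": [{"fingers":0.6,"dx":-0.013,"dy":0,"dz":0.001,"roll":0},{"fingers":0.6,"dx":-0.026,"dy":0,"dz":0.001,"roll":0},{"fingers":0.6,"dx":-0.039,"dy":0,"dz":0.001,"roll":0},{"fingers":0.6,"dx":-0.052,"dy":0,"dz":0.001,"roll":0},{"fingers":0.6,"dx":-0.065,"dy":0,"dz":0.001,"roll":0},{"fingers":0.6,"dx":-0.078,"dy":0,"dz":0.001,"roll":0},{"fingers":0.6,"dx":-0.091,"dy":0,"dz":0,"roll":0},{"fingers":0.6,"dx":-0.104,"dy":0,"dz":0,"roll":0}]}}

```text
time: 4.2
tool_pos: [0.5225, -0.1179, 0.0072]
tcp_rot: [2.284, 2.156, 0.0]
wrist_force: [0.6, -0.2, -0.2]
width: 0.201
grip_force: 0.0
```

```bash
python3 - <<'E'
from h import *
p,d=read_camera('scene');q,_=read_camera('wrist')
b=cv2.resize(p[130:270,250:450],(600,420),interpolation=cv2.INTER_CUBIC)
cv2.imwrite('pics/c2.png',b)
E
python3 go.py 513,-255,6,-3
```

```text
t 4.3 p [ 522.6 -118.4    7.2] front -3.4 w 0.2 F [ 1.  -0.2  0.1]
513,-255,6,-3 -> [-137, -2, 1] roll -0.4
```

View pics/c2.png

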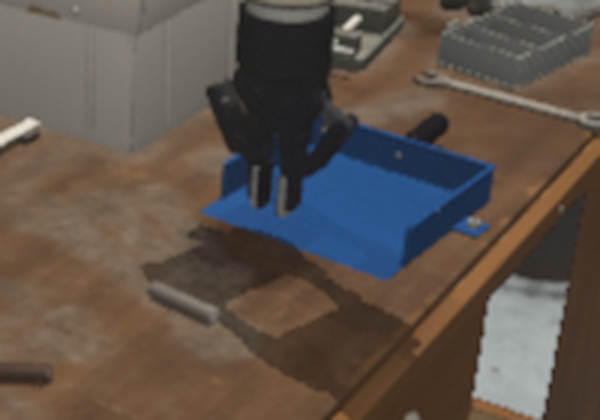

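The scene view shows the fingers over the lip and the grey bar still on the bench at (183,303) in the crop. The part-open tips sit higher than the TCP and passed over it. I'll go back and push with the fingers shut.

Request:
{"op": "step_arm", "data": {"commands": [{"fingers":1,"dx":0,"dy":0,"dz":-0.035,"roll":0},{"fingers":1,"dx":0.045,"dy":0,"dz":-0.06,"roll":0},{"fingers":1,"dx":0.095,"dy":0,"dz":-0.06,"roll":0},{"fingers":1,"dx":0.14,"dy":-0.001,"dz":-0.06,"roll":0},{"fingers":1,"dx":0.17,"dy":-0.001,"dz":-0.05,"roll":0},{"fingers":1,"dx":0.17,"dy":-0.001,"dz":-0.04,"roll":0}]}}

```text
time: 5.05
tool_pos: [0.5313, 0.0548, 0.0469]
tcp_rot: [2.281, 2.16, 0.001]
wrist_force: [-0.5, -0.4, 0.1]
width: 0.002
grip_force: 0.0
```

```bash
python3 - <<'E'
from h import *
p,d=read_camera('scene');q,_=read_camera('wrist')
c=calibration('scene')
b=[ray(c,(u,v),.01)[0][:2]*1000 for u,v in((250+150/3,130+287/3),(250+218/3,130+315/3))];print(b)
print(offcuts(p,d,c,[(290,215,335,245)],.005,.02))
cv2.imwrite('pics/c3.png',np.hstack([cv2.resize(q,(400,300)),cv2.resize(p[130:280,250:450],(400,300))]))
E
python3 go.py 530,50,5,-3
```

```text
[array([558.62393358,   9.34703027]), array([493.78155883,  14.41168884])]
[(527, 14, array([21., 69.]), -7)]
t 5.15 p [529.7  52.7  45.5] front -3.2 w 0.0 F [-0.1  0.3 -0.7]
530,50,5,-3 -> [-3, 0, 41] roll -0.2
```

View pics/c3.png

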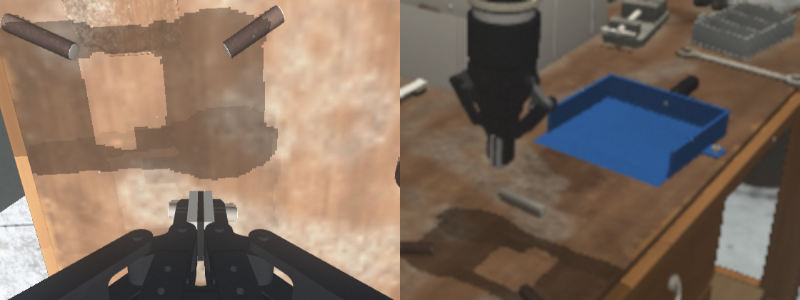

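The bar hasn't moved. The wrist view shows the shut fingers centred behind it, with its ends at (172,208) and (238,208).

Request:
{"op": "step_arm", "data": {"commands": [{"fingers":1,"dx":-0.001,"dy":-0.001,"dz":0.02,"roll":0},{"fingers":1,"dx":-0.001,"dy":-0.001,"dz":0.035,"roll":0},{"fingers":1,"dx":-0.006,"dy":-0.001,"dz":0.0405,"roll":0},{"fingers":1,"dx":-0.016,"dy":-0.001,"dz":0.0405,"roll":0},{"fingers":1,"dx":-0.024,"dy":-0.001,"dz":0.0405,"roll":0},{"fingers":1,"dx":-0.034,"dy":-0.001,"dz":0.0405,"roll":0},{"fingers":1,"dx":-0.046,"dy":-0.001,"dz":0.0405,"roll":0},{"fingers":1,"dx":-0.059,"dy":-0.001,"dz":0.0405,"roll":0}]}}

```text
time: 6.15
tool_pos: [0.5269, -0.007, 0.0068]
tcp_rot: [2.284, 2.156, 0.0]
wrist_force: [-0.5, 0.6, 0.1]
width: 0.002
grip_force: 0.0
```

```bash
python3 - <<'E'
from h import *
p,d=read_camera('scene')
print(offcuts(p,d,calibration('scene'),[(290,190,380,260)],.005,.02))
cv2.imwrite('pics/c4.png',np.hstack([cv2.resize(read_camera('wrist')[0],(400,300)),cv2.resize(p[130:280,250:450],(400,300))]))
E
python3 go.py 513,-255,6,-3
```

```text
[(527, 14, array([19., 69.]), -6)]
t 6.25 p [526.9  -7.4   6.7] front -3.4 w -0.0 F [-0.4 -0.1 -0.1]
513,-255,6,-3 -> [-248, 1, 1] roll -0.4
```

View pics/c4.png

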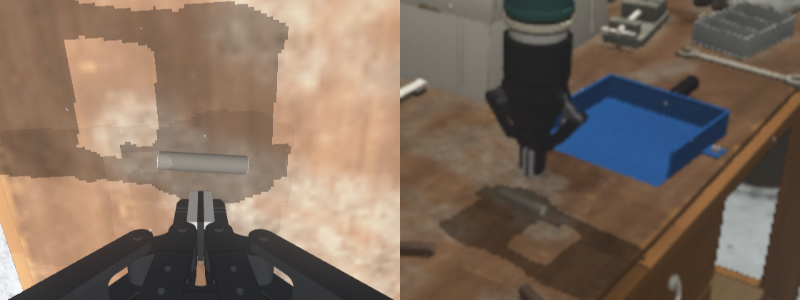

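The bar still hasn't moved: the tips passed above it even at a reported z of 7 mm. I'll measure the true tip height from depth.

Run:
```python
from h import *
print(read_state()['q'].round(4).tolist())
for n in('scene','wrist'):
    p,d=read_camera(n);c=calibration(n);P=cloud(c,d)*1000
    t=read_state()['tool_pos']*1000
    m=(abs(P[...,0]-t[0])<18)&(abs(P[...,1]-t[1])<18)&(d>0)
    m2=m&(P[...,2]>3)
    z=np.sort(P[m2][:,2]);print(n,len(z),np.percentile(z,[0,2,5,10,25]).round(1) if len(z) else '')
    v,u=np.nonzero(m2&(P[...,2]<np.percentile(z,8)+3));print(u.mean(),v.max(),P[v,u].mean(0).round(1))
    for dz in (0,10,20,30):
        T=c['world_to_cam'];h=T[:3,:3]@(np.array([t[0],t[1],t[2]+dz])/1000)+T[:3,3];h=c['intrinsics']@(h*[1,-1,-1]);print('tcp px dz',dz,(h[:2]/h[2]).round(1))
p,d=read_camera('scene');c=calibration('scene');P=cloud(c,d)*1000
for v in range(200,226,2): print(v,[P[v,u].round().astype(int).tolist() for u in (311,314,317,320)])
```

```text
[-0.0612, 0.1945, 2.0894, -0.0003, 0.8575, -0.0019]
scene 630 [ 7.9 13.2 41.5 48.3 66.6]
314.13235294117646 231 [525.2   2.1  34.5]
tcp px dz 0 [315.1 228. ]
tcp px dz 10 [315.2 224.3]
tcp px dz 20 [315.4 220.6]
tcp px dz 30 [315.6 216.9]
wrist 16367 [ 7.7 12.3 13.6 50.5 72.9]
283.8041504539559 289 [527.7   6.   25.9]
tcp px dz 0 [283.3 259.9]
tcp px dz 10 [283.5 268.3]
tcp px dz 20 [283.7 277.7]
tcp px dz 30 [283.9 288.2]
200 [[533, 5, 84], [527, 3, 85], [516, 8, 90], [511, 4, 90]]
202 [[532, 8, 80], [529, 0, 78], [519, 4, 83], [511, 3, 85]]
204 [[538, -3, 68], [526, 3, 75], [516, 7, 80], [513, 0, 78]]
206 [[537, -1, 65], [525, 5, 71], [516, 7, 74], [512, 1, 74]]
208 [[536, -1, 60], [525, 4, 66], [519, 1, 66], [512, 0, 68]]
210 [[537, -3, 53], [525, 4, 60], [518, 3, 62], [511, 2, 64]]
212 [[536, -1, 50], [525, 5, 56], [520, 0, 55], [512, 0, 57]]
214 [[532, 5, 48], [525, 4, 50], [520, -1, 50], [513, -3, 51]]
216 [[533, 3, 41], [524, 6, 46], [518, 1, 46], [512, -1, 47]]
218 [[565, -49, 1], [524, 5, 40], [521, -3, 38], [548, -65, 0]]
220 [[560, -43, 0], [555, -48, -1], [549, -52, -1], [542, -54, 1]]
222 [[556, -36, -1], [549, -38, 0], [544, -44, 0], [538, -49, -1]]
224 [[550, -27, 0], [546, -33, -2], [539, -36, 0], [534, -42, -2]]
```

The real tips sit about 29 mm above the reported TCP; x and y agree. I'll go back behind the bar and come down gradually, watching depth and force.

Request:
{"op": "step_arm", "data": {"commands": [{"fingers":1,"dx":0.03,"dy":0,"dz":0,"roll":0},{"fingers":1,"dx":0.06,"dy":0.001,"dz":0,"roll":0},{"fingers":1,"dx":0.06,"dy":0.001,"dz":0,"roll":0},{"fingers":1,"dx":0.06,"dy":0.001,"dz":0.01,"roll":0},{"fingers":1,"dx":0.06,"dy":0.001,"dz":0.015,"roll":0},{"fingers":1,"dx":0.06,"dy":0.001,"dz":0.018,"roll":0},{"fingers":1,"dx":0.06,"dy":0.001,"dz":0.018,"roll":0}]}}

```text
time: 7.28
tool_pos: [0.5308, 0.0533, -0.012]
tcp_rot: [-2.285, -2.155, 0.001]
wrist_force: [-0.1, -0.1, -0.2]
width: -0.0
grip_force: 0.0
```

```bash
cat > tip.py <<'E'
from h import *
p,d=read_camera('scene');c=calibration('scene');P=cloud(c,d)*1000;t=read_state()['tool_pos']*1000
for u in range(0,560):
    col=(abs(P[:,u,0]-t[0])<22)&(abs(P[:,u,1]-t[1])<22)&(d[:,u]>0)&(P[:,u,2]>4)
    if col.sum()>12:
        v=np.nonzero(col)[0].max();print(u,v,P[v-1,u].round().astype(int).tolist(),end=' ')
E
python3 tip.py; python3 go.py 530,52,-24,-3
```

```text
290 216 [550, 64, 67] 291 216 [550, 61, 65] 292 217 [550, 57, 61] 293 220 [541, 66, 61] 294 231 [542, 60, 29] 295 235 [536, 64, 23] 296 235 [534, 64, 23] 297 236 [532, 63, 21] 298 236 [528, 65, 24] 299 236 [526, 64, 24] 300 237 [524, 63, 22] 301 237 [523, 60, 20] 302 236 [519, 63, 26] 303 235 [517, 62, 28] 304 235 [519, 55, 24] 305 233 [519, 51, 27] 306 233 [517, 50, 28] 307 231 [516, 48, 32] 308 216 [515, 46, 70] t 7.33 p [531.2  53.4 -11.7] front -3.3 w 0.0 F [-0.1  0.6  0.4]
530,52,-24,-3 -> [-1, -1, 12] roll -0.3
```

Request:
{"op": "step_arm", "data": {"commands": [{"fingers":1,"dx":0,"dy":-0.001,"dz":0.005,"roll":0},{"fingers":1,"dx":0,"dy":-0.001,"dz":0.01,"roll":0},{"fingers":1,"dx":0,"dy":-0.001,"dz":0.013,"roll":0},{"fingers":1,"dx":0,"dy":-0.001,"dz":0.013,"roll":0}]}}

```text
time: 7.82
tool_pos: [0.5299, 0.0538, -0.0249]
tcp_rot: [-2.284, -2.156, 0.001]
wrist_force: [-0.7, -0.1, 0.2]
width: 0.002
grip_force: 0.0
```

```bash
python3 tip.py; python3 go.py 513,-255,-23,-3
```

```text
290 221 [549, 67, 56] 291 221 [549, 63, 54] 292 222 [546, 62, 52] 293 225 [541, 67, 48] 294 236 [542, 60, 16] 295 237 [538, 61, 15] 296 240 [534, 64, 10] 297 241 [529, 67, 11] 298 241 [527, 65, 11] 299 242 [524, 67, 11] 300 242 [523, 64, 9] 301 242 [522, 62, 9] 302 241 [520, 60, 11] 303 240 [517, 61, 15] 304 240 [516, 58, 14] 305 239 [515, 55, 15] 306 238 [516, 51, 16] 307 236 [515, 48, 20] 308 222 [513, 48, 56] 309 221 [513, 44, 57] t 7.88 p [530.2  53.9 -24.7] front -3.3 w 0.0 F [ 0.3  0.1 -0.3]
513,-255,-23,-3 -> [-309, 1, -2] roll -0.3
```

Request:
{"op": "step_arm", "data": {"commands": [{"fingers":1,"dx":-0.008,"dy":0,"dz":0,"roll":0},{"fingers":1,"dx":-0.016,"dy":0,"dz":0,"roll":0},{"fingers":1,"dx":-0.022,"dy":0,"dz":0,"roll":0},{"fingers":1,"dx":-0.028,"dy":0,"dz":0,"roll":0},{"fingers":1,"dx":-0.036,"dy":0,"dz":0,"roll":0},{"fingers":1,"dx":-0.045,"dy":0,"dz":0,"roll":0},{"fingers":1,"dx":-0.055,"dy":0,"dz":0,"roll":0},{"fingers":1,"dx":-0.065,"dy":0,"dz":0,"roll":0}]}}

```text
time: 8.88
tool_pos: [0.5266, -0.0117, -0.0244]
tcp_rot: [2.285, 2.156, 0.0]
wrist_force: [-0.1, 1.2, 0.3]
width: -0.002
grip_force: 0.4
```

```bash
python3 - <<'E'
from h import *
p,d=read_camera('scene')
cv2.imwrite('pics/c5.png',np.hstack([cv2.resize(read_camera('wrist')[0],(400,300)),cv2.resize(p[130:280,250:450],(400,300))]))
E
python3 go.py 513,-255,-23,-3
```

```text
t 8.97 p [526.5 -12.2 -24.5] front -3.4 w -0.0 F [ 0.5  0.2 -0.5]
513,-255,-23,-3 -> [-243, 1, -1] roll -0.4
```

View pics/c5.png

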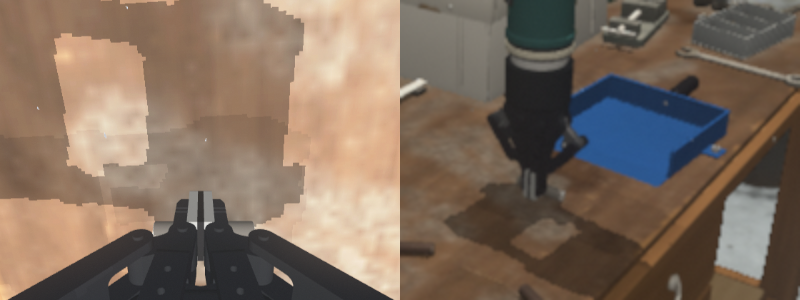

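The bar is now moving with the fingers and is centred on them; in the wrist view its ends are at (158,228) and (248,228). I'll carry on into the pan.

Request:
{"op": "step_arm", "data": {"commands": [{"fingers":1,"dx":-0.013,"dy":0,"dz":0,"roll":0},{"fingers":1,"dx":-0.028,"dy":0,"dz":0,"roll":0},{"fingers":1,"dx":-0.043,"dy":0,"dz":0,"roll":0},{"fingers":1,"dx":-0.058,"dy":0,"dz":0,"roll":0},{"fingers":1,"dx":-0.073,"dy":0,"dz":-0.001,"roll":0},{"fingers":1,"dx":-0.088,"dy":0,"dz":-0.001,"roll":0},{"fingers":1,"dx":-0.103,"dy":0,"dz":-0.001,"roll":0},{"fingers":1,"dx":-0.118,"dy":0,"dz":-0.001,"roll":0}]}}

```text
time: 9.98
tool_pos: [0.5197, -0.1299, -0.0235]
tcp_rot: [-2.285, -2.156, -0.0]
wrist_force: [-0.1, -0.1, 0.2]
width: 0.0
grip_force: 0.3
```

Request:
{"op": "step_arm", "data": {"commands": [{"fingers":1,"dx":-0.013,"dy":0,"dz":0,"roll":0},{"fingers":1,"dx":-0.028,"dy":0,"dz":0,"roll":0},{"fingers":1,"dx":-0.043,"dy":0,"dz":0,"roll":0},{"fingers":1,"dx":-0.058,"dy":0,"dz":0,"roll":0},{"fingers":1,"dx":-0.073,"dy":0,"dz":0,"roll":0},{"fingers":1,"dx":-0.088,"dy":0,"dz":0,"roll":0},{"fingers":1,"dx":-0.103,"dy":0,"dz":0,"roll":0},{"fingers":1,"dx":-0.115,"dy":0,"dz":0,"roll":0}]}}

```text
time: 10.98
tool_pos: [0.5131, -0.2447, -0.0235]
tcp_rot: [2.285, 2.156, -0.0]
wrist_force: [0.7, 1.0, 1.1]
width: -0.004
grip_force: 0.3
```

Request:
{"op": "step_arm", "data": {"commands": [{"fingers":1,"dx":0,"dy":0,"dz":0,"roll":0},{"fingers":1,"dx":0.02,"dy":0,"dz":0,"roll":0},{"fingers":1,"dx":0.05,"dy":0,"dz":-0.03,"roll":0},{"fingers":1,"dx":0.1,"dy":0,"dz":-0.06,"roll":0},{"fingers":1,"dx":0.15,"dy":0,"dz":-0.08,"roll":0},{"fingers":1,"dx":0.21,"dy":0,"dz":-0.09,"roll":0},{"fingers":1,"dx":0.27,"dy":-0.01,"dz":-0.09,"roll":0},{"fingers":1,"dx":0.33,"dy":-0.02,"dz":-0.09,"roll":0}]}}

```text
time: 11.98
tool_pos: [0.511, 0.0904, 0.0668]
tcp_rot: [-2.283, -2.158, -0.001]
wrist_force: [0.8, 0.1, -0.4]
width: 0.003
grip_force: 0.0
```

```bash
python3 - <<'E'
from h import *
p,d=read_camera('top');print(offcuts(p,d,calibration('top'),[(350,200,445,290)],.007,.025))
s=read_camera('scene')[0]
cv2.imwrite('pics/c6.png',np.hstack([cv2.resize(p[120:320,190:470],(420,300)),cv2.resize(s[130:330,190:450],(380,300))]))
E
python3 go.py 412,200,60,8 412,200,-24,8
```

```text
[(538, -283, array([111., 222.]), 35)]
t 12.07 p [510.   93.5  66.5] front -2.9 w 0.0 F [-0.1 -0.1  0. ]
412,200,60,8 -> [101, -103, 6] roll -10.9
412,200,-24,8 -> [101, -103, 90] roll -10.9
```

View pics/c6.png

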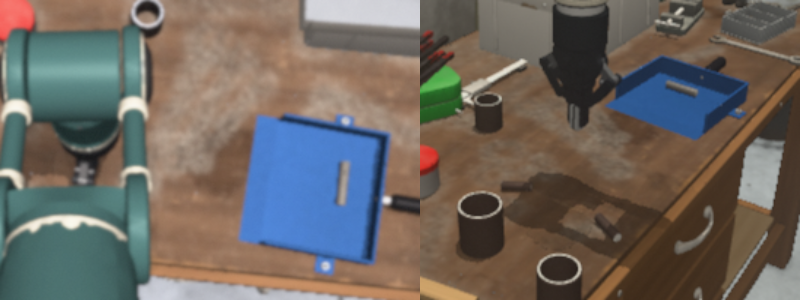

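The grey bar lies on the pan floor at about (342,183) in the left crop, well past the lip. Offcut_2 is next, at (416,165).

```bash
python3 go.py 420,197,60,-15 420,197,-24,-15
```

```text
t 12.07 p [510.   93.5  66.5] front -2.9 w 0.0 F [-0.1 -0.1  0. ]
420,197,60,-15 -> [99, -95, 6] roll 12.1
420,197,-24,-15 -> [99, -95, 90] roll 12.1
```

Request:
{"op": "step_arm", "data": {"commands": [{"fingers":1,"dx":0.033,"dy":-0.032,"dz":0.0,"roll":6},{"fingers":1,"dx":0.066,"dy":-0.064,"dz":0.0,"roll":12},{"fingers":1,"dx":0.099,"dy":-0.095,"dz":0.01,"roll":12},{"fingers":1,"dx":0.099,"dy":-0.095,"dz":0.03,"roll":12},{"fingers":1,"dx":0.099,"dy":-0.095,"dz":0.05,"roll":12},{"fingers":1,"dx":0.099,"dy":-0.095,"dz":0.07,"roll":12},{"fingers":1,"dx":0.099,"dy":-0.095,"dz":0.085,"roll":12},{"fingers":1,"dx":0.099,"dy":-0.095,"dz":0.09,"roll":12}]}}

```text
time: 13.08
tool_pos: [0.4218, 0.191, -0.0245]
tcp_rot: [-2.497, -1.906, 0.003]
wrist_force: [0.2, 0.6, 0.0]
width: 0.001
grip_force: 0.0
```

```bash
python3 go.py 420,180,-24,-12 419,160,-24,-7 418,140,-24,0 420,115,-24,5 422,90,-24,9
```

```text
t 13.07 p [421.8 191.  -24.5] front -15.3 w 0.0 F [0.2 0.6 0. ]
420,180,-24,-12 -> [-11, 1, 0] roll -3.3
419,160,-24,-7 -> [-31, 5, 0] roll -8.3
418,140,-24,0 -> [-50, 10, 0] roll -15.3
420,115,-24,5 -> [-74, 18, 0] roll -20.3
422,90,-24,9 -> [-97, 27, 0] roll -24.3
```

Request:
{"op": "step_arm", "data": {"commands": [{"fingers":1,"dx":-0.006,"dy":0.0,"dz":0,"roll":-2},{"fingers":1,"dx":-0.014,"dy":0.001,"dz":0,"roll":-4},{"fingers":1,"dx":-0.022,"dy":0.003,"dz":0,"roll":-6},{"fingers":1,"dx":-0.031,"dy":0.005,"dz":0,"roll":-8},{"fingers":1,"dx":-0.04,"dy":0.007,"dz":0,"roll":-12},{"fingers":1,"dx":-0.05,"dy":0.01,"dz":0,"roll":-15},{"fingers":1,"dx":-0.062,"dy":0.014,"dz":0,"roll":-18},{"fingers":1,"dx":-0.074,"dy":0.018,"dz":0,"roll":-20}]}}

```text
time: 14.08
tool_pos: [0.4215, 0.115, -0.0228]
tcp_rot: [2.127, 2.311, 0.002]
wrist_force: [0.2, 0.4, 0.3]
width: -0.001
grip_force: 0.2
```

```bash
python3 - <<'E'
from h import *
s=read_camera('scene')[0]
cv2.imwrite('pics/c7.png',np.hstack([cv2.resize(read_camera('wrist')[0],(400,300)),cv2.resize(s[160:310,220:420],(400,300))]))
E
python3 go.py 422,90,-24,9 465,-185,-23,9
```

```text
t 14.18 p [421.4 114.5 -23. ] front 4.6 w -0.0 F [ 0.4  0.4 -0.1]
422,90,-24,9 -> [-25, -1, 1] roll -4.4
465,-185,-23,9 -> [-302, 19, 0] roll -4.4
```

View pics/c7.png

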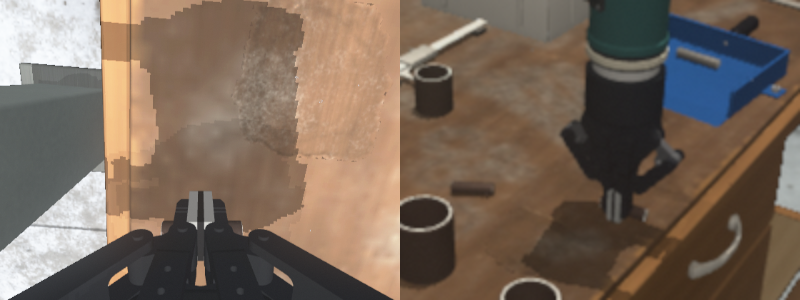

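In the scene view offcut_2 sits ahead of the fingers, its end showing at (640,213), with part of it visible in the wrist view at (235,228). That was the last picture allowed, so from here I'll locate the bars from the depth clouds.

```bash
cat > front.py <<'E'
from h import *
def run():
    s=read_state();t=s['tool_pos']*1000;r=s['tcp_rot'];a=2*np.arctan2(r[1],r[0])
    ex=np.array([np.cos(a),np.sin(a)]);ey=np.array([np.sin(a),-np.cos(a)])
    for n in('scene','wrist','top'):
        p,d=read_camera(n);P=cloud(calibration(n),d)*1000
        if n=='wrist':P[...,2]-=0
        q=P[...,:2]-t[:2];X=-(q@ex);Y=q@ey
        b=np.median(P[...,2][(X>30)&(X<90)&(abs(Y)<80)&(abs(P[...,2])<15)&(d>0)]) if n!='wrist' else np.median(P[...,2][(abs(X)<150)&(abs(Y)<80)&(abs(P[...,2])<60)&(d>0)])
        m=(P[...,2]>b+6)&(P[...,2]<b+19)&(X>-10)&(X<55)&(abs(Y)<60)&(d>0)
        print(n,'bench',round(float(b),1),m.sum())
        if m.sum()>5:
            x,y=X[m],Y[m]
            for lo in range(-40,40,8):
                k=(y>=lo)&(y<lo+8)
                if k.sum()>2: print('  side',lo,k.sum(),'ahead',np.percentile(x[k],[5,50,95]).round().tolist(),'Yrng',y[k].min().round(1),y[k].max().round(1))
run()
E
python3 front.py
```

```text
scene bench -0.8 78
  side -32 11 ahead [12.0, 17.0, 23.0] Yrng -25.9 -24.1
  side -24 22 ahead [10.0, 14.0, 21.0] Yrng -23.5 -16.4
  side -16 27 ahead [-8.0, 12.0, 18.0] Yrng -15.8 -8.3
  side -8 3 ahead [-8.0, -7.0, -7.0] Yrng -7.7 -7.1
  side 0 4 ahead [-10.0, -9.0, -9.0] Yrng 0.4 2.8
  side 8 5 ahead [-7.0, -7.0, -5.0] Yrng 8.5 11.0
  side 16 3 ahead [12.0, 12.0, 13.0] Yrng 22.0 22.6
  side 24 3 ahead [13.0, 13.0, 16.0] Yrng 24.4 24.9
wrist bench -0.3 653
  side -32 67 ahead [12.0, 13.0, 15.0] Yrng -26.2 -24.0
  side -24 106 ahead [12.0, 13.0, 15.0] Yrng -24.0 -19.3
  side -16 122 ahead [-8.0, -8.0, -7.0] Yrng -15.1 -8.5
  side 0 50 ahead [-8.0, -8.0, -7.0] Yrng 5.6 8.0
  side 8 69 ahead [-8.0, -8.0, -7.0] Yrng 8.0 12.1
  side 16 220 ahead [12.0, 13.0, 15.0] Yrng 16.3 23.9
  side 24 19 ahead [12.0, 13.0, 16.0] Yrng 24.0 24.5
top bench -0.2 22
  side -24 18 ahead [14.0, 19.0, 22.0] Yrng -23.9 -17.0
  side -16 3 ahead [20.0, 22.0, 22.0] Yrng -15.2 -13.1
```

Offcut_2 is flush against the fingers and centred, spanning -26 to +24.5 mm. I'll push it on.

Request:
{"op": "step_arm", "data": {"commands": [{"fingers":1,"dx":-0.011,"dy":0,"dz":0.001,"roll":-2},{"fingers":1,"dx":-0.023,"dy":0,"dz":0.001,"roll":-4},{"fingers":1,"dx":-0.036,"dy":0.001,"dz":0.001,"roll":-4.4},{"fingers":1,"dx":-0.05,"dy":0.002,"dz":0.001,"roll":-4.4},{"fingers":1,"dx":-0.064,"dy":0.003,"dz":0.001,"roll":-4.4},{"fingers":1,"dx":-0.078,"dy":0.004,"dz":0.001,"roll":-4.4},{"fingers":1,"dx":-0.092,"dy":0.005,"dz":0.001,"roll":-4.4},{"fingers":1,"dx":-0.106,"dy":0.006,"dz":0.001,"roll":-4.4}]}}

```text
time: 15.32
tool_pos: [0.4357, 0.0089, -0.0245]
tcp_rot: [-2.039, -2.39, 0.0]
wrist_force: [-0.4, 0.7, 0.6]
width: -0.002
grip_force: 0.3
```

```bash
python3 front.py | sed -n '/wrist/,/top/p'; python3 go.py 465,-188,-23,9
```

```text
wrist bench -0.5 735
  side -32 85 ahead [11.0, 13.0, 16.0] Yrng -26.6 -24.1
  side -24 132 ahead [11.0, 12.0, 15.0] Yrng -24.0 -18.8
  side -16 145 ahead [-8.0, -7.0, -6.0] Yrng -14.8 -8.2
  side 0 53 ahead [-8.0, -7.0, -6.0] Yrng 5.8 7.9
  side 8 89 ahead [-7.0, -7.0, -6.0] Yrng 8.0 12.4
  side 16 227 ahead [12.0, 13.0, 15.0] Yrng 16.3 24.0
  side 24 4 ahead [12.0, 13.0, 13.0] Yrng 24.0 24.4
top bench -0.1 2
t 15.47 p [435.7   9.2 -24.5] front 9.0 w -0.0 F [-0.2 -0.5 -0.5]
465,-188,-23,9 -> [-199, -2, -1] roll 0.0
```

Request:
{"op": "step_arm", "data": {"commands": [{"fingers":1,"dx":-0.012,"dy":0,"dz":0,"roll":0},{"fingers":1,"dx":-0.025,"dy":0,"dz":0,"roll":0},{"fingers":1,"dx":-0.038,"dy":0,"dz":0,"roll":0},{"fingers":1,"dx":-0.051,"dy":0,"dz":0,"roll":0},{"fingers":1,"dx":-0.064,"dy":0,"dz":-0.001,"roll":0},{"fingers":1,"dx":-0.077,"dy":0,"dz":-0.001,"roll":0},{"fingers":1,"dx":-0.09,"dy":-0.001,"dz":-0.001,"roll":0},{"fingers":1,"dx":-0.103,"dy":-0.001,"dz":-0.001,"roll":0}]}}

```text
time: 16.48
tool_pos: [0.4508, -0.0928, -0.0235]
tcp_rot: [-2.038, -2.39, 0.0]
wrist_force: [0.2, -0.4, 0.1]
width: 0.001
grip_force: 0.2
```

Request:
{"op": "step_arm", "data": {"commands": [{"fingers":1,"dx":-0.012,"dy":0,"dz":0,"roll":0},{"fingers":1,"dx":-0.025,"dy":0,"dz":0,"roll":0},{"fingers":1,"dx":-0.038,"dy":0,"dz":0,"roll":0},{"fingers":1,"dx":-0.051,"dy":0,"dz":0,"roll":0},{"fingers":1,"dx":-0.064,"dy":0,"dz":0,"roll":0},{"fingers":1,"dx":-0.077,"dy":-0.001,"dz":0,"roll":0},{"fingers":1,"dx":-0.088,"dy":-0.001,"dz":0,"roll":0},{"fingers":1,"dx":-0.096,"dy":-0.001,"dz":0,"roll":0}]}}

```text
time: 17.48
tool_pos: [0.4651, -0.1876, -0.0235]
tcp_rot: [-2.039, -2.39, -0.0]
wrist_force: [-0.3, 0.7, -0.0]
width: 0.003
grip_force: 0.3
```

```bash
python3 front.py | sed -n '/wrist/,/top/p'; python3 go.py 460,-150,20,9 570,140,60,20
```

```text
wrist bench 0.2 1238
  side -32 80 ahead [11.0, 12.0, 15.0] Yrng -26.1 -24.0
  side -24 152 ahead [11.0, 11.0, 14.0] Yrng -24.0 -18.4
  side -16 135 ahead [-8.0, -7.0, -7.0] Yrng -14.7 -8.2
  side 0 49 ahead [-8.0, -7.0, -7.0] Yrng 5.8 8.0
  side 8 86 ahead [-8.0, -7.0, -7.0] Yrng 8.0 12.4
  side 16 245 ahead [11.0, 12.0, 14.0] Yrng 16.3 24.0
  side 24 18 ahead [11.0, 12.0, 15.0] Yrng 24.0 24.6
top bench 2.5 0
t 17.62 p [ 465.2 -187.3  -23.4] front 9.1 w -0.0 F [ 0.  -0.5  0.5]
460,-150,20,9 -> [38, 1, -43] roll 0.1
570,140,60,20 -> [307, 155, -83] roll -10.9
```

Request:
{"op": "step_arm", "data": {"commands": [{"fingers":1,"dx":0.02,"dy":0,"dz":0,"roll":0},{"fingers":1,"dx":0.04,"dy":0.001,"dz":-0.043,"roll":0},{"fingers":1,"dx":0.08,"dy":0.02,"dz":-0.083,"roll":0},{"fingers":1,"dx":0.13,"dy":0.045,"dz":-0.083,"roll":-2},{"fingers":1,"dx":0.18,"dy":0.07,"dz":-0.083,"roll":-4},{"fingers":1,"dx":0.23,"dy":0.1,"dz":-0.083,"roll":-6},{"fingers":1,"dx":0.28,"dy":0.13,"dz":-0.083,"roll":-8},{"fingers":1,"dx":0.32,"dy":0.155,"dz":-0.083,"roll":-11}]}}

```text
time: 18.62
tool_pos: [0.5664, 0.1573, 0.0594]
tcp_rot: [-1.794, -2.578, 0.0]
wrist_force: [0.5, -0.2, -0.9]
width: -0.003
grip_force: 0.0
```

```bash
python3 - <<'E'
from h import *
d=read_camera('scene')[1];P=cloud(calibration('scene'),d)*1000
m=(P[...,2]>6)&(P[...,2]<18)&(abs(P[...,0]-575)<45)&(abs(P[...,1]-159)<45)&(d>0)
r=cv2.minAreaRect(P[m][:,:2].astype(np.float32));print(m.sum(),r)
E
python3 go.py 568,190,60,20 568,190,-24,20
```

```text
107 ((571.48046875, 159.54124450683594), (44.66484069824219, 14.912397384643555), 34.78587341308594)
t 18.68 p [569.2 162.   60.1] front 20.5 w 0.0 F [3.  3.4 0.3]
568,190,60,20 -> [27, 9, 0] roll 0.5
568,190,-24,20 -> [27, 9, 84] roll 0.5
```

Request:
{"op": "step_arm", "data": {"commands": [{"fingers":1,"dx":0.03,"dy":0.009,"dz":0,"roll":0.5},{"fingers":1,"dx":0.03,"dy":0.009,"dz":0.01,"roll":0.5},{"fingers":1,"dx":0.03,"dy":0.009,"dz":0.03,"roll":0.5},{"fingers":1,"dx":0.03,"dy":0.009,"dz":0.05,"roll":0.5},{"fingers":1,"dx":0.03,"dy":0.009,"dz":0.07,"roll":0.5},{"fingers":1,"dx":0.03,"dy":0.009,"dz":0.08,"roll":0.5},{"fingers":1,"dx":0.03,"dy":0.009,"dz":0.084,"roll":0.5}]}}

```text
time: 19.55
tool_pos: [0.5651, 0.1843, -0.0257]
tcp_rot: [-1.811, -2.566, 0.002]
wrist_force: [-0.1, -0.5, -0.7]
width: 0.003
grip_force: 0.0
```

```bash
python3 front.py | grep -v side.*-8.0; python3 go.py 570,175,-24,17 571,155,-24,12 572,135,-24,6 572,115,-24,0 571,95,-24,-4
```

```text
scene bench -0.2 74
  side -24 20 ahead [23.0, 27.0, 36.0] Yrng -23.8 -16.9
  side -16 30 ahead [-10.0, 14.0, 29.0] Yrng -15.9 -9.8
  side -8 10 ahead [-10.0, -7.0, 31.0] Yrng -7.8 -2.2
  side 8 8 ahead [-9.0, -7.0, -6.0] Yrng 9.0 12.3
wrist bench 0.3 330
top bench -0.1 7
  side -16 3 ahead [35.0, 36.0, 37.0] Yrng -15.9 -11.3
t 19.7 p [566.1 184.9 -24.3] front 19.6 w 0.0 F [ 0.9 -1.   0.5]
570,175,-24,17 -> [-11, 0, 0] roll 2.6
571,155,-24,12 -> [-30, -5, 0] roll 7.6
572,135,-24,6 -> [-49, -11, 0] roll 13.6
572,115,-24,0 -> [-68, -18, 0] roll 19.6
571,95,-24,-4 -> [-86, -25, 0] roll 23.6
```

Request:
{"op": "step_arm", "data": {"commands": [{"fingers":1,"dx":-0.006,"dy":0,"dz":0,"roll":1},{"fingers":1,"dx":-0.014,"dy":-0.001,"dz":0,"roll":3},{"fingers":1,"dx":-0.022,"dy":-0.003,"dz":0,"roll":5},{"fingers":1,"dx":-0.03,"dy":-0.005,"dz":0,"roll":7.5},{"fingers":1,"dx":-0.039,"dy":-0.008,"dz":0,"roll":10.5},{"fingers":1,"dx":-0.049,"dy":-0.011,"dz":0,"roll":13.5},{"fingers":1,"dx":-0.058,"dy":-0.014,"dz":0,"roll":16.5},{"fingers":1,"dx":-0.068,"dy":-0.018,"dz":0,"roll":19.5}]}}

```text
time: 20.7
tool_pos: [0.5715, 0.1141, -0.0245]
tcp_rot: [2.223, 2.219, -0.0]
wrist_force: [1.3, 0.1, 0.6]
width: 0.001
grip_force: 0.3
```

```bash
python3 front.py | sed -n '/wrist/,/top/p'; python3 go.py 571,95,-24,-4 550,-188,-23,-4
```

```text
wrist bench -0.5 592
  side -32 59 ahead [12.0, 13.0, 16.0] Yrng -25.6 -24.0
  side -24 127 ahead [11.0, 12.0, 15.0] Yrng -24.0 -19.0
  side -16 152 ahead [-7.0, -7.0, -6.0] Yrng -15.4 -8.8
  side -8 5 ahead [-10.0, -10.0, -10.0] Yrng -6.4 -2.0
  side 0 70 ahead [-9.0, -7.0, -6.0] Yrng 1.4 8.0
  side 8 84 ahead [-7.0, -7.0, 9.0] Yrng 8.0 15.9
  side 16 95 ahead [11.0, 12.0, 15.0] Yrng 16.1 20.0
top bench 0.1 0
t 20.85 p [571.3 114.1 -24.6] front 0.0 w 0.0 F [ 0.4  0.3 -0.4]
571,95,-24,-4 -> [-19, 0, -1] roll 4.0
550,-188,-23,-4 -> [-302, -21, -2] roll 4.0
```

Request:
{"op": "step_arm", "data": {"commands": [{"fingers":1,"dx":-0.011,"dy":0,"dz":0,"roll":2},{"fingers":1,"dx":-0.023,"dy":-0.001,"dz":0,"roll":4},{"fingers":1,"dx":-0.036,"dy":-0.002,"dz":0,"roll":4},{"fingers":1,"dx":-0.049,"dy":-0.003,"dz":0,"roll":4},{"fingers":1,"dx":-0.062,"dy":-0.004,"dz":0,"roll":4},{"fingers":1,"dx":-0.075,"dy":-0.005,"dz":0,"roll":4},{"fingers":1,"dx":-0.088,"dy":-0.006,"dz":0,"roll":4},{"fingers":1,"dx":-0.101,"dy":-0.007,"dz":0,"roll":4}]}}

```text
time: 21.85
tool_pos: [0.5646, 0.0129, -0.0244]
tcp_rot: [2.296, 2.144, 0.0]
wrist_force: [-0.2, -0.1, 0.1]
width: -0.0
grip_force: 0.1
```

```bash
python3 front.py | sed -n '/wrist/,/top/p'; python3 go.py 550,-188,-23,-4
```

```text
wrist bench -0.5 566
  side -32 51 ahead [12.0, 13.0, 16.0] Yrng -25.5 -24.0
  side -24 124 ahead [12.0, 13.0, 15.0] Yrng -24.0 -19.1
  side -16 147 ahead [-7.0, -7.0, -6.0] Yrng -15.1 -8.1
  side -8 7 ahead [-10.0, -10.0, -10.0] Yrng -3.8 -0.1
  side 0 62 ahead [-7.0, -7.0, -6.0] Yrng 2.5 8.0
  side 8 85 ahead [-7.0, -6.0, -6.0] Yrng 8.0 16.0
  side 16 90 ahead [12.0, 13.0, 15.0] Yrng 16.1 20.2
top bench -0.6 0
t 22.0 p [564.6  13.  -24.5] front -4.0 w -0.0 F [0.3 0.7 0.3]
550,-188,-23,-4 -> [-202, -1, -1] roll 0.0
```

Request:
{"op": "step_arm", "data": {"commands": [{"fingers":1,"dx":-0.012,"dy":0,"dz":0,"roll":0},{"fingers":1,"dx":-0.025,"dy":0,"dz":0,"roll":0},{"fingers":1,"dx":-0.038,"dy":0,"dz":0,"roll":0},{"fingers":1,"dx":-0.051,"dy":0,"dz":0,"roll":0},{"fingers":1,"dx":-0.064,"dy":0,"dz":-0.001,"roll":0},{"fingers":1,"dx":-0.077,"dy":0,"dz":-0.001,"roll":0},{"fingers":1,"dx":-0.09,"dy":0,"dz":-0.001,"roll":0},{"fingers":1,"dx":-0.103,"dy":0,"dz":-0.001,"roll":0}]}}

```text
time: 23.0
tool_pos: [0.5575, -0.0899, -0.0235]
tcp_rot: [-2.296, -2.144, 0.0]
wrist_force: [-0.7, 0.3, -0.3]
width: 0.003
grip_force: 0.1
```

Request:
{"op": "step_arm", "data": {"commands": [{"fingers":1,"dx":-0.012,"dy":0,"dz":0,"roll":0},{"fingers":1,"dx":-0.025,"dy":0,"dz":0,"roll":0},{"fingers":1,"dx":-0.038,"dy":0,"dz":0,"roll":0},{"fingers":1,"dx":-0.051,"dy":0,"dz":0,"roll":0},{"fingers":1,"dx":-0.064,"dy":0,"dz":0,"roll":0},{"fingers":1,"dx":-0.077,"dy":0,"dz":0,"roll":0},{"fingers":1,"dx":-0.09,"dy":0,"dz":0,"roll":0},{"fingers":1,"dx":-0.098,"dy":0,"dz":0,"roll":0}]}}

```text
time: 24.0
tool_pos: [0.5509, -0.1877, -0.0234]
tcp_rot: [2.296, 2.144, 0.0]
wrist_force: [0.4, 0.6, -0.5]
width: 0.002
grip_force: 0.3
```

Request:
{"op": "step_arm", "data": {"commands": [{"fingers":1,"dx":0,"dy":0,"dz":0,"roll":0},{"fingers":1,"dx":0.02,"dy":0,"dz":0,"roll":0},{"fingers":1,"dx":0.04,"dy":0,"dz":-0.04,"roll":0},{"fingers":1,"dx":0.09,"dy":0,"dz":-0.09,"roll":0},{"fingers":1,"dx":0.14,"dy":0,"dz":-0.12,"roll":0},{"fingers":1,"dx":0.2,"dy":0,"dz":-0.12,"roll":0},{"fingers":1,"dx":0.26,"dy":0,"dz":-0.12,"roll":0},{"fingers":1,"dx":0.26,"dy":0,"dz":-0.12,"roll":0}]}}

```text
time: 25.0
tool_pos: [0.568, 0.0782, 0.0968]
tcp_rot: [-2.288, -2.152, -0.002]
wrist_force: [-0.6, -0.6, 0.1]
width: -0.001
grip_force: 0.0
```

```bash
python3 - <<'E'
from h import *
c=calibration('top');p,d=read_camera('top')
hsv=cv2.cvtColor(p,cv2.COLOR_BGR2HSV);blue=cv2.inRange(hsv,(100,110,40),(130,255,255))
pts=cv2.convexHull(max(cv2.findContours(blue,0,1)[0],key=cv2.contourArea))
k=np.zeros_like(blue);cv2.fillConvexPoly(k,pts,255)
m=cv2.morphologyEx((cv2.inRange(hsv,(0,0,0),(180,110,255))|cv2.inRange(hsv,(0,0,0),(40,255,255)))&k,cv2.MORPH_OPEN,np.ones((2,2)))
for ct in cv2.findContours(m,0,1)[0]:
    if cv2.contourArea(ct)>40:
        q=ray(c,ct[:,0],.014)[:,:2]*1000;print(np.round(cv2.boxPoints(cv2.minAreaRect(q.astype(np.float32)))).tolist())
ds=read_camera('scene')[1];c2=calibration('scene');P=cloud(c2,ds)*1000
m=(P[...,2]>8)&(P[...,2]<22)&(P[...,0]>425)&(P[...,0]<590)&(P[...,1]<-120)&(P[...,1]>-295)&(ds>0)
n,l,st,ce=cv2.connectedComponentsWithStats(m.astype(np.uint8))
for i in range(1,n):
    if st[i,4]>15:q=P[l==i];print('scene',st[i,4],q.min(0).round(),q.max(0).round())
E
python3 go.py
```

```text
[[385.0, -257.0], [389.0, -299.0], [408.0, -297.0], [404.0, -255.0]]
[[386.0, -231.0], [406.0, -235.0], [425.0, -147.0], [405.0, -143.0]]
[[440.0, -204.0], [442.0, -217.0], [492.0, -209.0], [490.0, -196.0]]
[[479.0, -270.0], [543.0, -274.0], [544.0, -259.0], [480.0, -255.0]]
[[521.0, -212.0], [568.0, -215.0], [569.0, -202.0], [522.0, -199.0]]
[[594.0, -204.0], [599.0, -252.0], [608.0, -251.0], [603.0, -203.0]]
scene 41 [ 585. -293.    8.] [ 590. -240.   22.]
scene 86 [ 480. -268.    8.] [ 542. -253.   17.]
scene 66 [ 521. -212.    8.] [ 569. -194.   17.]
scene 79 [ 442. -214.    8.] [ 491. -192.   17.]
t 25.1 p [567.8  74.3  96.3] front -3.7 w -0.0 F [-0.4 -0.2 -0.5]
```

```bash
python3 -c "
from workcell import *
print(finish_job())"
```

```text
the job is handed in; nothing more can be done
None
```

The job is handed in: by my last measurement all three offcuts lie flat on the pan floor, at least 30 mm past the lip; I kept the fingers clear of the couplings but did not re-measure them, and no verdict came back.

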